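# Show the socket's hidden mark to the inspection camera with the sprung rail mirror

### The job

Take the grip on top of the mirror, pull the mirror's carriage along its rail against the spring until the carriage's index blade is level with the brass clamp's blade, and then turn the mirror until the round marker on the grey socket housing appears in the middle of the rail camera's picture. Both movements spring back, so keep hold: finish while still holding the grip steady, with the carriage on the mark and the mirror at that angle. Leave the housing, plug, elbow and screwdriver where they are.

Things in the scene. Friction and masses are not known exactly. Their poses are not given: they have to be found in the camera images.
- rig: Inspection rig fixed to the bench: grey base plate 370 x 80 x 8 mm (rig x -50..+320 mm) with an aluminium rail along the rig's x and a black 44 mm cube camera at one end. Origin on the bench, 10 mm behind the lens front; x runs along the rail, the way the camera looks and the carriage is pulled; z up.
- lens (a point): Front of the camera's lens, 85 mm above the bench. The camera looks level along the rig's x, straight at the mirror's turning axis wherever the carriage stands. Camera top 107 mm high; it reaches from rig x = -50 to +10 mm.
- carriage (a joint): Travel of the dark steel carriage (56 x 56 mm) along the rail, in m: 0 sprung home, growing along the rig's x, stop at 0.125. The mirror's turning axis stands at rig x = 0.120 + this value, y = 0. A spring pulls it home: 2.4 N at 0 plus 40 N per m.
- mirror (a joint): Turn of the mirror on the carriage about its upright axis, in rad: 0 sprung home, the glass square to the camera (looking along the rig's -x); grows anticlockwise seen from above, stop at 1.4. A weak spring turns it home (0.01 N m plus 0.05 N m per rad).
- mirror_centre (a point): Centre of the vertical black-framed mirror's glass, on its turning axis, 85 mm above the bench; mirror 78 wide, 62 high, 11 mm thick.
- handle: Grey grip bar on top of the mirror, rigid with it and centred over its turning axis: 46 mm long (its y), 14 mm thick (its x, the way to close the fingers), 32 mm high. Origin at the bar's centre, 145 mm above the bench; z up. At mirror 0 its axes are parallel to the rig's, and it turns with the mirror. The mirror's frame begins 29 mm below the origin.
- index (a point): Outer end of the carriage's thin steel index blade (2 mm thick), which sticks out of the carriage on the rig's +y side; level in x with the mirror's turning axis, 31 mm above the bench. Axes parallel to the rig's.
- mark (a point): Thin upright blade (2 mm) of the brass setting clamp fixed beside the rail on the rig's +y side, 32 mm above the bench: the marked length. Axes parallel to the rig's; carriage and mark are level when index and mark have the same rig x. Lies 45 to 95 mm of travel from home.
- sight (a point): Imaginary, nothing to see or touch: the camera's line of sight after the mirror. Origin at the glass centre; x points along the reflected line, z up. By the law of reflection it leaves level, in the rig-frame direction pi + 2 x joint mirror (anticlockwise from rig x). The marker shows in the picture's middle when this line runs through it.
- housing: Grey plastic socket housing, a loose upright box 50 (x) x 75 (y) x 125 mm high with a black gland on top (141 mm in all), standing on the rig's -y side. Origin under its centre; its +x face, turned towards the rail, carries the marker.
- marker (a point): Centre of the round marker (40 mm disc with rings) on the housing's +x face, 85 mm above the bench, 27 mm from the housing's upright centre line.
- plug: White industrial plug with a red band, lying, 100 mm long, 52 mm thick. Leave alone. Origin on the bench under its middle.
- elbow: Black elbow connector, legs about 50 mm, lying. Leave alone. Origin on the bench under its corner.
- driver: Screwdriver lying on the bench. Leave alone. Origin under its middle.
Not all that is in view belongs to the job. Leave any blue or green look-alike of the housing alone.

How it is judged (in metres and radians):
On the way, in this order (a step that is already met when the one before it is completed fails the run):
1. the carriage is held by the grip with its index level with the clamp's blade, within 6 mm, for 0.3 s (x of index in the frame of mark between -0.006 and 0.006 m and contact force between the fingers and handle above 1 N), for 0.3 s.
2. with the carriage still there, the mirror is turned until the reflected line of sight passes within 20 mm of the marker's centre, for 0.3 s (all of step 1 and y of marker in the frame of sight between -0.02 and 0.02 m and x of marker in the frame of sight above 0.05 m), for 0.3 s.
At the end, for the whole second after the job is handed in: The fingers still hold the grip (over 1 N) and it is still (carriage under 20 mm/s, mirror under 0.1 rad/s); the index is within 6 mm of the clamp's blade along the rail, and the camera's reflected line of sight passes within 20 mm of the marker's centre, on the mirror's front side (all of step 2 and velocity of joint mirror between -0.1 and 0.1 rad/s and velocity of joint carriage between -0.02 and 0.02 m/s); the arm keeps its last pose, push and grip.
It fails at once if the socket housing was shifted more than 10 mm (distance of housing from where it was at the start of the episode above 0.01 m).
It fails at once if the plug, elbow or screwdriver was shifted more than 20 mm (distance of any of plug, elbow, driver from where it was at the start of the episode above 0.02 m).
It also fails if it takes over 35 s, if anything falls off the work surface, if the arm or the gripper's body presses on something with over 40 N, if the wrist force passes 120 N, or if a joint passes its speed limit or range.

### The arm

A 6-joint arm with a two-finger parallel gripper is mounted at the origin on the work surface. World frame = base frame: x ahead of the robot, y to its left, z up, the work surface at z = 0. Lengths are in m, angles in degrees, forces in N, time in s.
With the tool pointing down it reaches from about 0.35 to 0.775 m from the base axis. Payload 5.5 kg.
Tool frame: the origin (TCP) lies on the centre line of the jaws, within the pads' length; the fingertips stand 22 mm ahead of it and the grasp point (between the pads) lies 3 mm ahead of it; z points along the fingers, y is the line along which they close (so a half turn about z gives the same grasp; the last joint's range is limited). The gripper opens to 85 mm and grips with 20 to 120 N. Pads are 22 mm wide; open, the fingers measure 114 mm over their backs; the gripper's body (76 mm by 85 mm) begins 54 mm behind the grasp point. The pads swing forward as they close: fully open they stand 13 mm farther back than shut.
Start: joints at [66.371, 17.945, 2.641, 74.691, 0, 82.002], TCP at [0.155, 0.554, 0.253] pointing down, gripper open.
Joint ranges: [-158.12, 158.12], [-49.38, 96.58], [-58.88, 72.47], [-126.05, 133.96], [-84.25, 85.87], [-180, 180]. Speed limits (degrees/s): [147.25, 147.25, 180, 180, 180, 180].

### API

Orientations are given as a 3x3 rotation matrix whose columns are the frame's x, y, z axes.
In Python, from workcell import ctrl gives the robot as it stands.
- The arm moves only by the tool servo_tool, never from a script. Its argument "deltas" is one flat list of numbers, 4 for each row, row after row: the shift along the world's x, y, z scaled (see below), then the turn about the world's z scaled (see below). A call has 1 to 12 rows; each row shifts and turns the commanded pose from where the row before left it; what a row does not reach is not made up. The controller multiplies each number of a shift by 0.04 m and each number of a turn by 0.12 rad. A row lasts 1/12 s, in which the tool goes at most 41.7 mm and 7.16 degrees, less where a joint would pass 70% of its speed; a pose out of reach is approached as far as the arm can. A call with a number of a shift or a turn outside -1 to 1 is refused whole. A call with a gripper value outside its range is refused whole. "claw" is the opening in per cent of the stroke, from 0 (shut) to 100 (fully open), set as the call begins (left out, the last holds). The fingers move at their own pace and stop on an object; "grip_force" is the grip in N (left out, the last holds). Time passes only in rows, so rows that do not move let the fingers close. It gives the time, the measured TCP pose, the force, the opening and the grip force at its end, in the units of the state.
- ctrl.get_state(): the state, without advancing time (a new reading comes with each control period).
- ctrl.grab_frame(name): name is "scene" or "top" or "wrist"; returns a dict with "color" (420x560x3 uint8, blue, green, red), "mtx" (3x3 intrinsics, pixels), "distortion" ([k1, k2, p1, p2, k3] as OpenCV has them; the pictures are not rectified), "extrinsics" (4x4, takes a point from camera to world coordinates). Camera axes: x right, y up, looking along -z (the intrinsics and any distortion apply to the point x, -y, -z); pixel columns grow to the right and rows downward; lengths in m; the calibration is good to about 2 mm. A picture is of the moment at which its call begins. There is no depth.
- ctrl.close_job(): hands the job in; it is judged then, once.
The state is a dict: "time": time; "qpos": joint angles; "joint_vel": joint speeds; "joint_torque": joint torques, N m; "ee_pos": TCP position; "tcp_rot": TCP orientation; "force": force on the tool from outside, world axes, zero at the start; "moment": the same for the moment, N m; "finger_gap": finger opening in m; "grasp_force": force on a finger pad.
Only numpy, scipy, OpenCV 4.12 (cv2) and the standard library are available. Lean on these libraries where they do the work, as an engineer would, in place of code of your own. Each camera call takes 0.05 s, during which the arm holds its last target. There are 200 camera calls.

## Working session

There is one attempt and no reset: what is moved stays moved. The work goes in short steps, Python scripts to look and compute and a tool call to move; the robot and the scene stay as the last step left them, time stands still between calls to the robot, and variables do not carry over. Pictures are saved under pics/ and viewed, at most 10 in all, crops included, and the job is handed in when it is done.

Besides the shell and the picture viewer there is one more tool, called after ">>>" as a command line: name --argument value ..., lists and objects as JSON in quotes. servo_tool: Moves the arm, as the interface text tells. Its arguments: {"type":"object","properties":{"deltas":{"type":"array","items":{"type":"number","minimum":-1,"maximum":1}},"claw":{"type":"number"},"grip_force":{"type":"number"}},"required":["deltas"]}

```bash
mkdir -p pics; cat > h.py <<'E'
import numpy as np, cv2, json
from workcell import ctrl
def grab(n,save=None):
    f=ctrl.grab_frame(n)
    if save: cv2.imwrite('pics/'+save,f['color'])
    return f
def ray(f,px):
    p=cv2.undistortPoints(np.array([[px]],float),np.array(f['mtx']),np.array(f['distortion'])).ravel()
    E=np.array(f['extrinsics']); d=E[:3,:3]@np.array([p[0],-p[1],-1]); return E[:3,3],d/np.linalg.norm(d)
def onz(f,px,z):
    o,d=ray(f,px); return o+d*(z-o[2])/d[2]
def tri(rs):
    A=0;b=0
    for o,d in rs:
        M=np.eye(3)-np.outer(d,d);A=A+M;b=b+M@o
    x=np.linalg.solve(A,b); return x,[np.linalg.norm((np.eye(3)-np.outer(d,d))@(x-o)) for o,d in rs]
def proj(f,P):
    E=np.array(f['extrinsics']); c=E[:3,:3].T@(np.array(P,float)-E[:3,3]); c=c*[1,-1,-1]
    return cv2.projectPoints(c.reshape(1,3),np.zeros(3),np.zeros(3),np.array(f['mtx']),np.array(f['distortion']))[0].ravel()
E
python3 - <<'E'
from h import *
a=grab('scene','s0.png');b=grab('top','t0.png')
for f in(a,b):print(np.round(f['extrinsics'],3).tolist(),f['mtx'][0][0])
E
```

```text
[[0.244, -0.632, 0.735, 1.085], [0.97, 0.166, -0.179, -0.139], [-0.009, 0.757, 0.654, 0.571], [0.0, 0.0, 0.0, 1.0]] 405.8081540323063
[[0.002, 0.998, -0.063, 0.529], [-0.999, 0.005, 0.034, -0.006], [0.035, 0.063, 0.997, 0.772], [0.0, 0.0, 0.0, 1.0]] 379.9946897576169
```

View pics/s0.png

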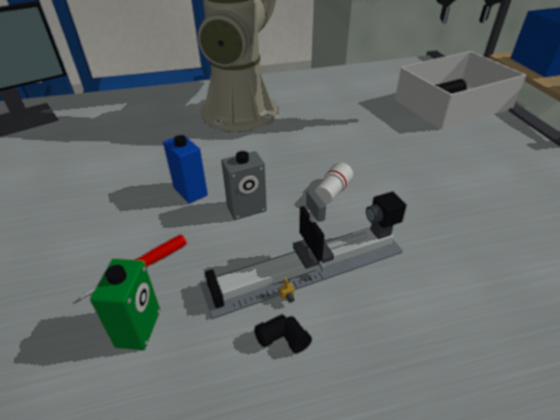

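View pics/t0.png

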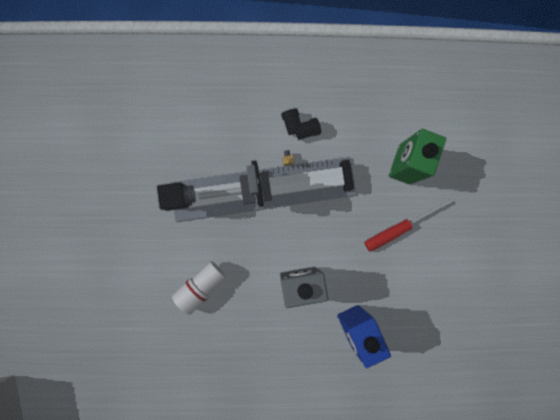

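Both views show the rig with its black camera at top (172,195) and scene (388,210). The mirror is at top (258,184), scene (312,235), and the brass clamp at top (287,158), scene (287,289). There are three housing-like boxes: grey at top (303,288), scene (245,185); blue at top (363,337); green at top (417,157). The grey one fits, because it is grey, stands on the rig's −y side and its marker faces the rail. I'll confirm it in one enlarged crop.

```bash
python3 - <<'E'
from h import *
a=cv2.imread('pics/s0.png');b=cv2.imread('pics/t0.png')
A=cv2.resize(a[140:320,200:410],None,fx=3.8,fy=3.3)[:, :798]
cv2.imwrite('pics/sc.png',A[:600])
B=cv2.resize(b[140:315,150:360],None,fx=3.8,fy=3.4,interpolation=cv2.INTER_CUBIC)
cv2.imwrite('pics/tc.png',B[:600])
E
```

```text
(no output)
```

View pics/sc.png

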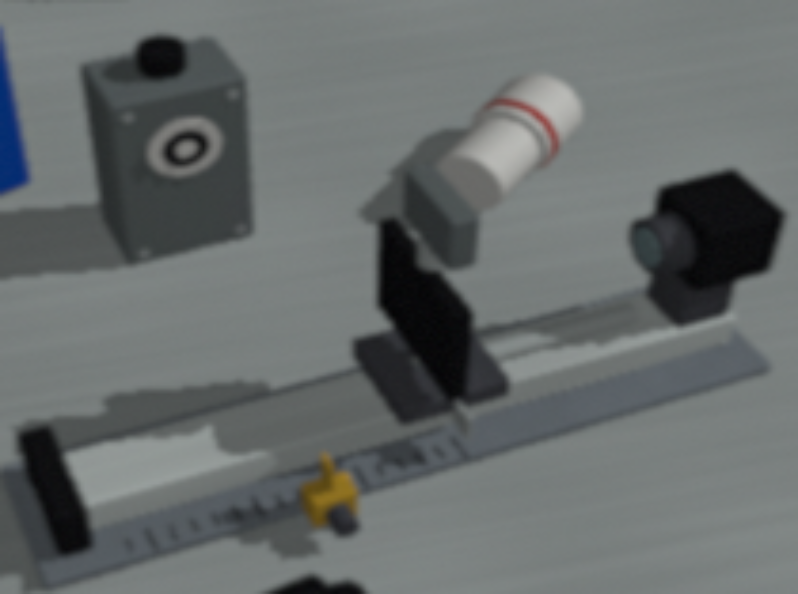

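View pics/tc.png

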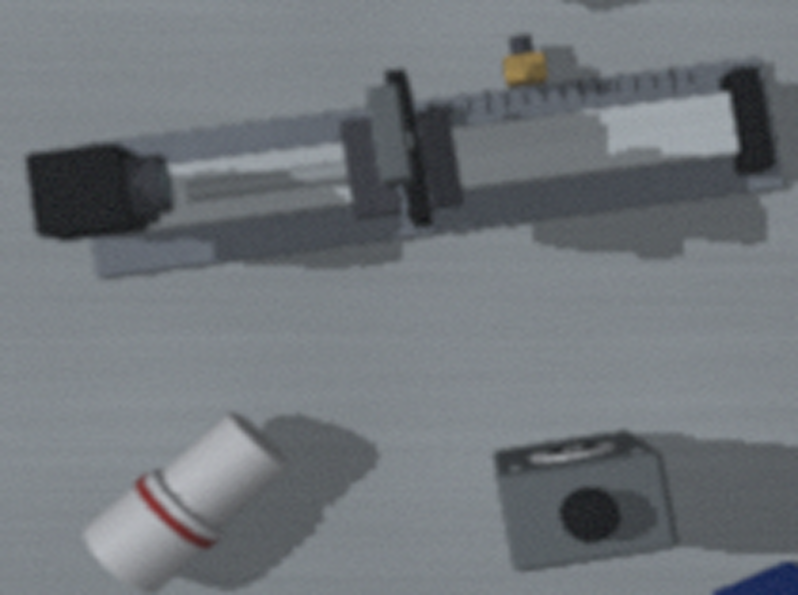

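The crops confirm the grey housing: marker at scene crop (187,148), top crop (571,452), facing the rail. The plate corners, lens, handle and clamp are also readable, so I'll compute the positions.

```bash
cat >> h.py <<'E'
def S(p): return ((p[0]+.5)/3.8-.5+200,(p[1]+.5)/3.3-.5+140)
def T(p): return ((p[0]+.5)/3.8-.5+150,(p[1]+.5)/3.4-.5+140)
E
python3 - <<'E'
from h import *
np.set_printoptions(precision=4,suppress=True)
a=grab('scene');b=grab('top')
# plate corners: rig (-50,-40),(320,-40),(320,40),(-50,40)
t=[onz(b,T(p),.008)[:2] for p in[(97,277),(792,187),(772,60)]]
s=[onz(a,S(p),.008)[:2] for p in[(768,370),(48,588),(5,472)]]
print('top corners',t);print('scene corners (-50,40),(320,40),(320,-40)',s)
loc=np.array([(-.05,-.04),(.32,-.04),(.32,.04),(-.05,.04),(.32,.04),(.32,-.04)]);W=np.array(t+s)
def fit(loc,W):
    l=loc-loc.mean(0);w=W-W.mean(0)
    th=np.arctan2((l[:,0]*w[:,1]-l[:,1]*w[:,0]).sum(),(l*w).sum())
    R=np.array([[np.cos(th),-np.sin(th)],[np.sin(th),np.cos(th)]]);o=W.mean(0)-R@loc.mean(0);return th,R,o
th,R,o=fit(loc,W);print('yaw',np.degrees(th),o,'res',(W-(loc@R.T+o))*1e3)
for idx in([0,1,2],[3,4,5]):
    q=fit(loc[idx],W[idx]);print(np.degrees(q[0]),q[2])
rig=lambda P:R.T@(np.array(P)[:2]-o)
for n,ps,pt in[('marker',(187,148),(571,452)),('lens',(648,245),(170,189)),('handletop',(441,190),(386,134)),('clamp',(326,457),(525,53)),('gland',(162,45),(590,514))]:
    x,r=tri([ray(a,S(ps)),ray(b,T(pt))]);print(n,x,np.array(r)*1e3,'rig',rig(x))
for n,p,z in[('marker',(571,452),.085),('blade',(525,55),.032),('handle',(386,134),.161)]: print(n,rig(onz(b,T(p),z)))
for n,p,z in[('marker',(187,148),.085),('bladetop',(326,457),.04),('handle',(441,190),.161)]: print(n,rig(onz(a,S(p),z)))
print(ctrl.get_state()['tcp_rot'],ctrl.get_state()['time'])
hs=b['color'];yy,xx=np.mgrid[:420,:560]
for f,n in((a,'s'),(b,'t')):
    h=cv2.cvtColor(f['color'],cv2.COLOR_BGR2HSV);m=cv2.inRange(h,(15,140,60),(35,255,255))
    k,l,st,c=cv2.connectedComponentsWithStats(m);print(n,st[1:],c[1:])
E
```

```text
top corners [array([0.5533, 0.1908]), array([ 0.6086, -0.1776]), array([ 0.6855, -0.1675])]
scene corners (-50,40),(320,40),(320,-40) [array([0.637 , 0.1994]), array([ 0.6916, -0.1597]), array([ 0.6158, -0.1705])]
yaw -81.44785578673267 [0.6027 0.147 ] res [[-2.4491  0.3816]
 [-2.1554 -2.1719]
 [-4.3791 -4.0102]
 [ 2.1725 -2.9541]
 [ 1.713   3.8214]
 [ 5.0981  4.9331]]
-81.73056614963437 [0.6007 0.1451]
-81.22903787491087 [0.605  0.1487]
marker [ 0.4591 -0.0528  0.0829] [0.9092 0.9092] rig [ 0.1762 -0.1717]
lens [0.5987 0.1401 0.0826] [2.232 2.232] rig [ 0.0062 -0.005 ]
handletop [0.6171 0.0308 0.1595] [0.0992 0.0992] rig [ 0.117  -0.0031]
clamp [ 0.6787 -0.0337  0.0527] [1.2169 1.2169] rig [0.1899 0.0482]
gland [ 0.435  -0.0572  0.1409] [0.7513 0.7513] rig [ 0.177  -0.1962]
marker [ 0.1769 -0.1718]
blade [0.19   0.0517]
handle [ 0.1171 -0.0034]
marker [ 0.1761 -0.1687]
bladetop [0.187  0.0383]
handle [ 0.1178 -0.0014]
[[-0.963   0.2694 -0.0004]
 [ 0.2694  0.963  -0.001 ]
 [ 0.0002 -0.0011 -1.    ]] 0.2
s [[137 260   8   4   9]
 [145 265   1   1   1]
 [280 279  14  20 144]] [[140.8889 260.6667]
 [145.     265.    ]
 [285.7153 289.0347]]
t [] []
```

Both views agree. The handle top is at about (0.617, 0.031, 0.160), the travel needed is about 71 mm along rig x (yaw −81.5°), and the mirror turn about 43°. I'll move above the handle with the jaws along the rail.

>>> servo_tool --deltas '[0.48, -0.545, 0, 0.146, 0.48, -0.545, 0, 0.146, 0.48, -0.545, 0, 0.146, 0.48, -0.545, 0, 0.146, 0.48, -0.545, 0, 0.146, 0.48, -0.545, 0, 0.146, 0.48, -0.545, 0, 0.146, 0.48, -0.545, 0, 0.146, 0.48, -0.545, 0, 0.146, 0.48, -0.545, 0, 0.146, 0.48, -0.545, 0, 0.146, 0.48, -0.545, 0, 0.146]' --claw 100 --grip_force 60

```text
time: 1.2
ee_pos: [0.386, 0.2909, 0.2533]
tcp_rot: [[-0.998, 0.062, -0.0], [0.062, 0.998, 0.0], [0.0, 0.0, -1.0]]
force: [0.6, 0.0, 0.5]
finger_gap: 0.0851
grasp_force: 0.0
```

>>> servo_tool --deltas '[0.48, -0.545, 0, 0.146, 0.48, -0.545, 0, 0.146, 0.48, -0.545, 0, 0.146, 0.48, -0.545, 0, 0.146, 0.48, -0.545, 0, 0.146, 0.48, -0.545, 0, 0.146, 0.48, -0.545, 0, 0.146, 0.48, -0.545, 0, 0.146, 0.48, -0.545, 0, 0.146, 0.48, -0.545, 0, 0.146, 0.48, -0.545, 0, 0.146, 0.48, -0.545, 0, 0.146]'

```text
time: 2.2
ee_pos: [0.6164, 0.0293, 0.253]
tcp_rot: [[-0.989, -0.148, -0.0], [-0.148, 0.989, 0.0], [0.0, 0.0, -1.0]]
force: [0.6, 0.6, 0.7]
finger_gap: 0.0852
grasp_force: 0.0
```

>>> servo_tool --deltas '[0, 0, 0, 0, 0, 0, 0, 0]'

```text
time: 2.37
ee_pos: [0.6162, 0.0292, 0.2523]
tcp_rot: [[-0.989, -0.145, -0.001], [-0.145, 0.989, 0.0], [0.001, 0.001, -1.0]]
force: [-0.3, -0.4, 0.5]
finger_gap: 0.0853
grasp_force: 0.0
```

```bash
python3 - <<'E'
from h import *
w=grab('wrist','w0.png');s=ctrl.get_state();print(s['ee_pos'],s['tcp_rot'],s['time'],s['qpos'])
print('pred handle',proj(w,[.6171,.0308,.161]))
E
```

```text
[0.6154583  0.03030375 0.25260043] [[-9.89292508e-01 -1.45937435e-01 -1.61181209e-03]
 [-1.45938496e-01  9.89293506e-01  5.61297532e-04]
 [ 1.51264091e-03  7.90512877e-04 -9.99998544e-01]] 2.4167 [-4.65195348e+00  2.27320493e+01  9.42821192e+00  7.67908167e+01
  2.45641978e-02 -1.30435784e+01]
pred handle [282.78353932 229.20300498]
```

View pics/w0.png

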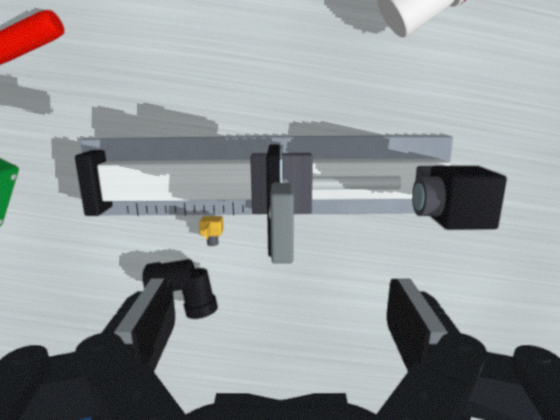

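The wrist view shows the handle at (283,~222), the clamp at (211,228) and the camera on the right. I'll compare the handle outline with the predicted one.

```bash
python3 - <<'E'
from h import *
w=grab('wrist');im=w['color'];np.set_printoptions(precision=1,suppress=True)
R=lambda x,y:np.array([.1487*x+.9889*y,-.9889*x+.1487*y])
H=np.array([.6171,.0308])
for z in(.161,.129):
  print(z,[proj(w,[*(H+R(x,y)),z]) for x in(-.007,.007) for y in(-.023,.023)])
g=cv2.cvtColor(im,cv2.COLOR_BGR2GRAY)
print('col283',g[176:270:2,283]);print('row215',g[215,262:300]);print('row255',g[255,262:300])
# clamp
h=cv2.cvtColor(im,cv2.COLOR_BGR2HSV);m=cv2.inRange(h,(15,120,60),(35,255,255));k,l,st,c=cv2.connectedComponentsWithStats(m);print(st[1:])
cv2.imwrite('pics/w0c.png',cv2.resize(im[140:280,180:330],None,fx=4,fy=4,interpolation=cv2.INTER_CUBIC))
print(np.array(w['extrinsics'])[:3,3])
E
```

```text
0.161 [array([292.6, 193.7]), array([292.1, 264. ]), array([269.1, 193.8]), array([270. , 264.1])]
0.129 [array([291.1, 181.5]), array([290.7, 244.4]), array([270.4, 181.6]), array([271.1, 244.5])]
col283 [ 91  93 116 132  90  73  72  73  72  84 115 130 134 134 132 134 134 133
 134 135 138 135 134 135 134 132 135 135 137 132 134 134 136 134 134 131
 136 135 135 134 134 135 133 134 171 201 200]
row215 [162 162 146 103  67  93 105  96 106 119 126 131 129 129 132 133 132 132
 134 135 133 133 136 133 137 134 137 141 143 145 161 164 167 167 167 168
 172 170]
row255 [205 203 202 186 125  61  45  64  91 111 129 132 133 130 133 131 134 133
 133 131 133 135 136 133 136 136 136 140 149 165 191 201 200 200 199 200
 201 200]
[[198 217  24  22 426]]
[0.5 0.  0.4]
```

View pics/w0c.png

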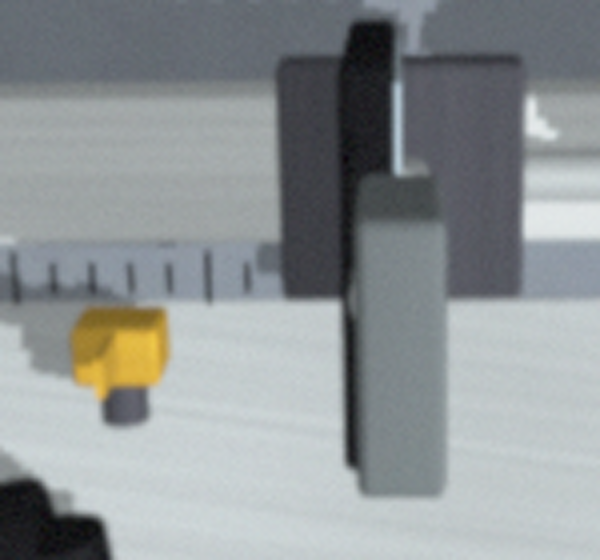

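The predicted outline (269–292, 194–264) matches the observed top face (269.5–292, 195.5–264). I'll descend and grip.

>>> servo_tool --deltas '[0.003, 0, -0.21, 0, 0.003, 0, -0.21, 0, 0.003, 0, -0.21, 0, 0.003, 0, -0.21, 0, 0.003, 0, -0.21, 0, 0.003, 0, -0.21, 0, 0.003, 0, -0.21, 0, 0.003, 0, -0.21, 0, 0.003, 0, -0.21, 0, 0.003, 0, -0.21, 0, 0.003, 0, -0.21, 0, 0.003, 0, -0.21, 0]'

```text
time: 3.47
ee_pos: [0.6172, 0.0305, 0.1517]
tcp_rot: [[-0.989, -0.147, 0.0], [-0.147, 0.989, 0.0], [-0.0, 0.0, -1.0]]
force: [1.1, 0.3, -0.8]
finger_gap: 0.0853
grasp_force: 0.0
```

>>> servo_tool --deltas '[0, 0, 0, 0, 0, 0, 0, 0, 0, 0, 0, 0, 0, 0, 0, 0, 0, 0, 0, 0, 0, 0, 0, 0, 0, 0, 0, 0, 0, 0, 0, 0, 0, 0, 0, 0, 0, 0, 0, 0, 0, 0, 0, 0, 0, 0, 0, 0]' --claw 0 --grip_force 60

```text
time: 4.47
ee_pos: [0.6176, 0.0303, 0.1532]
tcp_rot: [[-0.989, -0.147, 0.001], [-0.147, 0.989, -0.001], [-0.001, -0.001, -1.0]]
force: [-0.7, -1.8, 5.1]
finger_gap: 0.0129
grasp_force: 60.0
```

>>> servo_tool --deltas '[0.022, -0.144, 0, 0, 0.022, -0.144, 0, 0, 0.022, -0.144, 0, 0, 0.022, -0.144, 0, 0, 0.022, -0.144, 0, 0, 0.022, -0.144, 0, 0, 0.022, -0.144, 0, 0, 0.022, -0.144, 0, 0, 0.022, -0.144, 0, 0, 0.022, -0.144, 0, 0, 0.022, -0.144, 0, 0, 0.022, -0.144, 0, 0]'

```text
time: 5.47
ee_pos: [0.6278, -0.0365, 0.1532]
tcp_rot: [[-0.989, -0.149, 0.001], [-0.149, 0.989, 0.004], [-0.001, 0.004, -1.0]]
force: [-0.9, 4.9, 7.1]
finger_gap: 0.013
grasp_force: 60.2
```

>>> servo_tool --deltas '[0, 0, 0, 0, 0, 0, 0, 0]'

```text
time: 5.63
ee_pos: [0.6279, -0.037, 0.1532]
tcp_rot: [[-0.989, -0.148, 0.001], [-0.148, 0.989, 0.004], [-0.001, 0.004, -1.0]]
force: [-1.6, 5.3, 6.4]
finger_gap: 0.0132
grasp_force: 60.2
```

```bash
python3 - <<'E'
from h import *
a=grab('scene','s1.png');b=grab('top','t1.png');print(ctrl.get_state()['ee_pos'])
A=cv2.resize(a['color'][240:320,240:340],None,fx=7,fy=7,interpolation=cv2.INTER_CUBIC)
B=cv2.resize(b['color'][140:220,240:340],None,fx=7,fy=7,interpolation=cv2.INTER_CUBIC)
cv2.imwrite('pics/st1.png',cv2.resize(np.vstack([A]),None,fx=1,fy=1))
cv2.imwrite('pics/tt1.png',B)
E
```

```text
[ 0.62782478 -0.03675512  0.15319018]
```

View pics/st1.png

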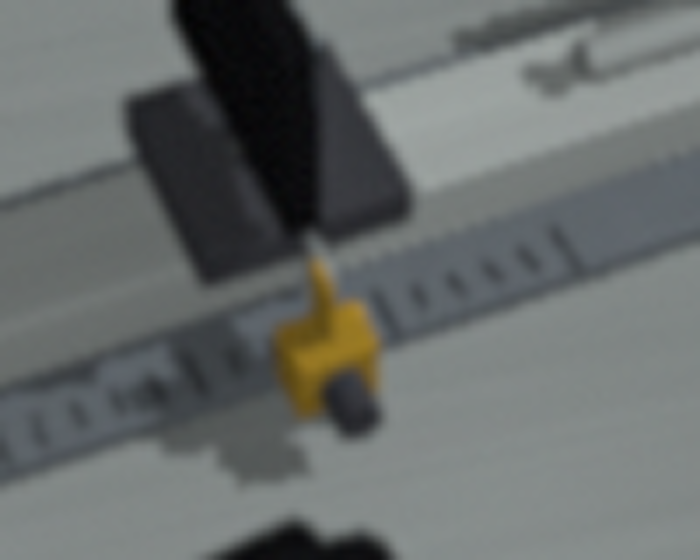

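The index's steel blade (313,243) sits just behind the brass blade's tip (316,260) and looks level within a couple of mm. I'll check from above.

View pics/tt1.png

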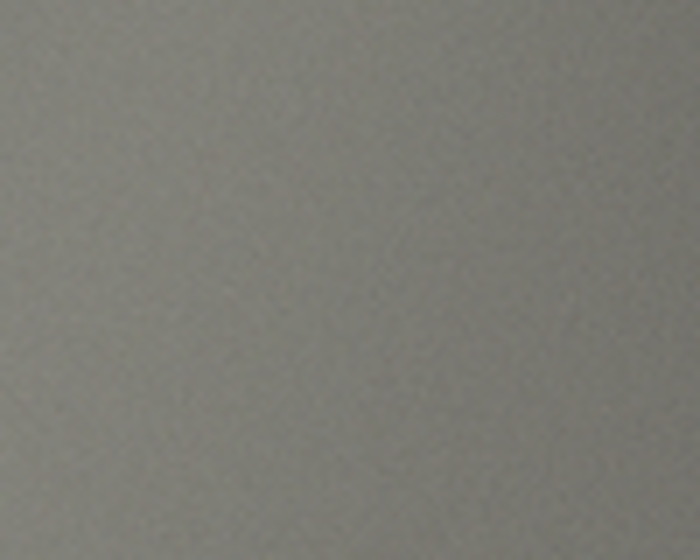

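```bash
python3 - <<'E'
from h import *
a=grab('scene');u=np.array([.1487,-.9889])
c=lambda p:((p[0]+.5)/7-.5+240,(p[1]+.5)/7-.5+240)
H=np.array([.6278,-.0368])
for n,p in[('index',(313,243)),('brass tip',(316,260)),('brass mid',(322,295))]:
  for z in(.03,.036,.042): 
    q=onz(a,c(p),z)[:2]-H; print(n,z,'along',round(q@u*1e3,1),'across',round(q@[.9889,.1487]*1e3,1))
E
```

```text
index 0.03 along -3.0 across 25.0
index 0.036 along -1.1 across 29.5
index 0.042 along 0.8 across 34.1
brass tip 0.03 along -1.7 across 30.1
brass tip 0.036 along 0.2 across 34.6
brass tip 0.042 along 2.1 across 39.1
brass mid 0.03 along 1.2 across 40.4
brass mid 0.036 along 3.0 across 44.8
brass mid 0.042 along 4.9 across 49.2
```

The top view is blocked by the arm, so that crop is empty. The scene rays put the mark about 2–3 mm further along, so I'll pull that far and check with the wrist camera.

>>> servo_tool --deltas '[0.005, -0.031, 0, 0, 0.005, -0.031, 0, 0, 0, 0, 0, 0, 0, 0, 0, 0, 0, 0, 0, 0, 0, 0, 0, 0]'

```text
time: 6.28
ee_pos: [0.6282, -0.039, 0.1532]
tcp_rot: [[-0.989, -0.149, 0.001], [-0.149, 0.989, 0.004], [-0.001, 0.004, -1.0]]
force: [-2.0, 4.5, 6.1]
finger_gap: 0.013
grasp_force: 60.2
```

```bash
python3 - <<'E'
from h import *
w=grab('wrist');a=grab('scene');print(ctrl.get_state()['ee_pos'])
h=cv2.cvtColor(w['color'],cv2.COLOR_BGR2HSV);m=cv2.inRange(h,(15,120,60),(35,255,255));k,l,st,c=cv2.connectedComponentsWithStats(m);s=st[1:][st[1:,4].argmax()];print(s)
A=cv2.resize(w['color'][max(0,s[1]-55):s[1]+35,s[0]-50:s[0]+70],(400,300),interpolation=cv2.INTER_CUBIC)
B=cv2.resize(a['color'][255:315,245:325],(400,300),interpolation=cv2.INTER_CUBIC)
cv2.imwrite('pics/c2.png',np.hstack([A,B]))
E
```

```text
[ 0.62816128 -0.03902776  0.15318692]Traceback (most recent call last):
  File "<stdin>", line 3, in <module>
ValueError: attempt to get argmax of an empty sequence
```

```bash
python3 - <<'E'
from h import *
a=grab('scene');w=grab('wrist')
B=cv2.resize(a['color'][262:307,255:315],(480,360),interpolation=cv2.INTER_CUBIC)
W=cv2.resize(w['color'],(320,240)); W=np.vstack([W,np.zeros((120,320,3),np.uint8)])
cv2.imwrite('pics/c3.png',np.hstack([B,W]))
E
```

```text
(no output)
```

View pics/c3.png

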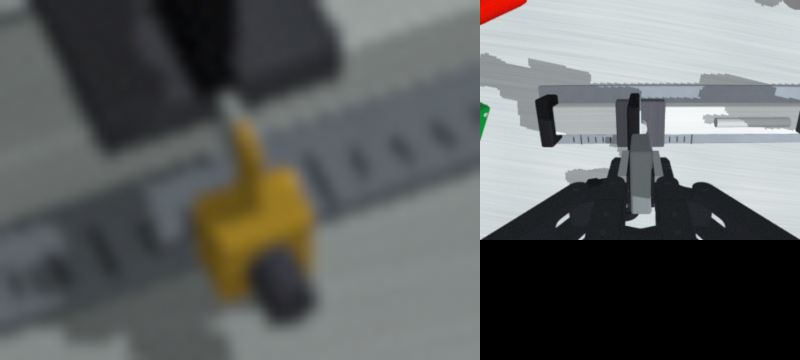

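The index blade (226,98)→(236,114) now runs straight into the brass blade (240,120)–(250,190). I'll compute their rail coordinates from these pixels.

```bash
python3 - <<'E'
from h import *
a=grab('scene');u=np.array([.1487,-.9889]);v=np.array([.9889,.1487])
H=np.array(ctrl.get_state()['ee_pos'][:2])
c=lambda p:((p[0]+.5)/8-.5+255,(p[1]+.5)/8-.5+262)
P=lambda x,y,z:((proj(a,[*(H+x*u+y*v),z])-[255,262]+.5)*8-.5).round(0)
print('carriage corner',P(.028,.028,.02),P(-.028,.028,.02),P(.028,.028,.031),P(-.028,.028,.031))
for d in(-.003,0,.003): print(d,[P(d,y,z).tolist() for y,z in((.028,.031),(.036,.031),(.045,.026),(.045,.032),(.045,.04),(.038,.04))])
E
```

```text
carriage corner [ 99. 191.] [340. 110.] [ 97. 158.] [341.  77.]
-0.003 [[234.0, 113.0], [248.0, 140.0], [265.0, 187.0], [265.0, 169.0], [265.0, 144.0], [252.0, 119.0]]
0 [[220.0, 117.0], [235.0, 145.0], [252.0, 191.0], [252.0, 173.0], [252.0, 149.0], [239.0, 124.0]]
0.003 [[207.0, 121.0], [222.0, 149.0], [239.0, 196.0], [239.0, 178.0], [239.0, 153.0], [225.0, 128.0]]
```

The observed blade ends match the zero-offset prediction, so the carriage is level within about 1 mm. The marker bearing from the axis is 184.7° world, or 266.1° in the rig frame, so the mirror turns 43°.

>>> servo_tool --deltas '[0, 0, 0, 0.26, 0, 0, 0, 0.26, 0, 0, 0, 0.26, 0, 0, 0, 0.26, 0, 0, 0, 0.26, 0, 0, 0, 0.26, 0, 0, 0, 0.26, 0, 0, 0, 0.26, 0, 0, 0, 0.26, 0, 0, 0, 0.26, 0, 0, 0, 0.26, 0, 0, 0, 0.26]'

```text
time: 7.53
ee_pos: [0.6282, -0.039, 0.1532]
tcp_rot: [[-0.865, -0.501, 0.001], [-0.501, 0.865, 0.004], [-0.002, 0.003, -1.0]]
force: [-0.5, 3.8, 5.5]
finger_gap: 0.0133
grasp_force: 60.2
```

>>> servo_tool --deltas '[0, 0, 0, 0.26, 0, 0, 0, 0.26, 0, 0, 0, 0.26, 0, 0, 0, 0.26, 0, 0, 0, 0.26, 0, 0, 0, 0.26, 0, 0, 0, 0.26, 0, 0, 0, 0.26, 0, 0, 0, 0.26, 0, 0, 0, 0.26, 0, 0, 0, 0.26, 0, 0, 0, 0.26]'

```text
time: 8.53
ee_pos: [0.6283, -0.039, 0.1532]
tcp_rot: [[-0.622, -0.783, 0.001], [-0.783, 0.622, 0.004], [-0.003, 0.002, -1.0]]
force: [-0.8, 5.0, 6.8]
finger_gap: 0.0131
grasp_force: 60.2
```

>>> servo_tool --deltas '[0, 0, 0, 0, 0, 0, 0, 0, 0, 0, 0, 0, 0, 0, 0, 0, 0, 0, 0, 0, 0, 0, 0, 0]'

```text
time: 9.03
ee_pos: [0.6283, -0.039, 0.1532]
tcp_rot: [[-0.623, -0.782, 0.001], [-0.782, 0.623, 0.004], [-0.004, 0.002, -1.0]]
force: [-1.0, 4.4, 6.4]
finger_gap: 0.0131
grasp_force: 60.2
```

```bash
python3 - <<'E'
from h import *
a=grab('scene');w=grab('wrist');s=ctrl.get_state();print(s['ee_pos'],s['tcp_rot'],s['moment'],s['grasp_force'],s['time'])
y=s['tcp_rot'][:,1];print('turn',np.degrees(np.arctan2(y[1],y[0]))-98.55)
W=w['color'][60:360,80:480]
B=cv2.resize(a['color'][200:305,235:375],(400,300),interpolation=cv2.INTER_CUBIC)
cv2.imwrite('pics/c4.png',np.hstack([B,W]))
E
```

```text
[ 0.62825233 -0.0390079   0.15320737] [[-6.23283266e-01 -7.81995668e-01  8.63560527e-04]
 [-7.81988402e-01  6.23281629e-01  3.76170546e-03]
 [-3.47987878e-03  1.66931375e-03 -9.99992552e-01]] [ 1.09581592  0.22487862 -0.02619357] 60.20565569400787 9.1333
turn 42.89376192417423
```

View pics/c4.png

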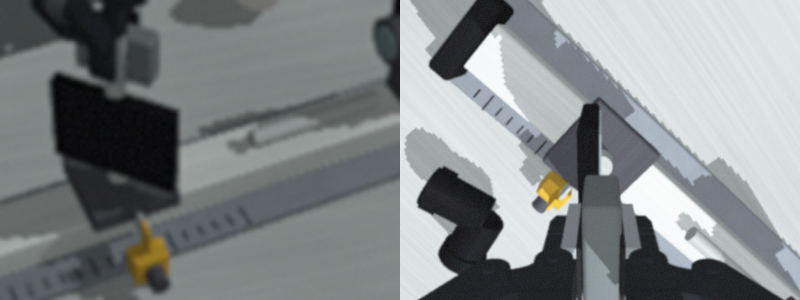

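The mirror has turned 42.9° with the grip, the handle is square between the pads, and the index is still at the brass blade (left crop, 143,222). I'm handing in while holding.

```bash
python3 -c "
from workcell import ctrl
print(ctrl.close_job())"
```

```text
the job is handed in; nothing more can be done
None
```

I handed the job in at about 9 s while still gripping the handle at 60 N; no verdict came back. The carriage was pulled about 70 mm, which I measured as level with the brass blade to about 1–2 mm, and the mirror was turned 42.9° against the 43.1° computed for the grey housing's marker (aim calculated, not seen in the rail camera).

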